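# Unstack the wire reels onto their spindles

### The arm

A 6-joint arm with a two-finger parallel gripper is mounted at the origin on the work surface. World frame = base frame: x ahead of the robot, y to its left, z up, the work surface at z = 0. Lengths are in mm, angles in rad, forces in N, time in s.
With the tool pointing down it reaches from about 300 to 775 mm from the base axis. Payload 14.6 kg.
Tool frame: the origin (TCP) lies at the very end of the fingers, on their centre line; the grasp point (between the pads) lies 19 mm behind it; y points along the fingers, z is the direction in which the jaws open and shut, and the axes are right-handed (so a half turn about y gives the same grasp; the last joint's range is limited). The gripper opens to 94 mm and grips with 3 to 60 N. Pads are 16 mm wide; open, the fingers measure 119 mm over their backs; the gripper's body (75 mm by 177 mm) begins 78 mm behind the grasp point.
Start: joints at [-1.171, 0.3, 1.521, -0, 1.321, -0.067], TCP at [247.509, -491.15, 169.546] pointing down, gripper open.
Joint ranges: [-3.03, 3.03], [-0.79, 2.21], [0.23, 2.52], [-1.04, 4.18], [0, 3.07], [-2.55, 2.55]. Speed limits (rad/s): [2.22, 2.22, 2.57, 3.14, 3.14, 3.14].

### API

Orientations are given as [roll, pitch, yaw] about the fixed x, y, z axes, in that order (R = Rz(yaw) Ry(pitch) Rx(roll)).
In Python, from cell import monitor, optics, manip gives the robot as it stands.
- The arm moves only by the shell command python3 -m creep 'ROWS' [FORCE]. ROWS is JSON, a list of rows, each an object of numbers: "tx", "ty", "tz": the shift along the tool's x, y, z scaled (see below); "turn": the turn about the tool's y scaled (see below); "fingers": the finger opening in mm, from 0 to 94. In form: [{"tx": .., "ty": .., "tz": .., "turn": .., "fingers": ..}, ...]. A call has 1 to 20 rows; each row is the pose to reach, as a shift and turn from the pose measured when the call began, along the tool's axes at that moment, turning the shorter way round; what a row does not reach only later rows make up. The controller multiplies each number of a shift by 200 mm and each number of a turn by pi rad. A row lasts 1/10 s, in which the tool goes at most 50 mm and 8.59 degrees, less where a joint would pass 70% of its speed; a pose out of reach is approached as far as the arm can. A call with a number of a shift or a turn outside -1 to 1 is refused whole. A call with a gripper value outside its range is refused whole. The fingers move at their own pace and stop on an object; FORCE is the grip in N (left out, the last holds). Time passes only in rows, so rows that repeat a pose let the fingers close. It gives the time, the measured TCP pose, the force and the opening at its end, in the units of the state.
- monitor.read_state(): the state, without advancing time (a new reading comes with each control period).
- optics.camera(name): name is "side" or "top" or "wrist"; returns a dict with "frame" (420x560x3 uint8, red, green, blue), "range_z" (420x560 float32, mm along the optical axis (not along the pixel's ray), 0 where there is no reading), "fx", "fy", "cx", "cy" (pixels), "R" (3x3) and "t" (3): a world point X has camera coordinates R X + t; the wrist camera has in their place "mount" (4x4, takes a point from camera to tool coordinates, whose origin is the TCP and whose axes are the tool frame's). Camera axes: x right, y down, z forward; pixel columns grow to the right and rows downward; lengths in mm; the calibration is good to about 2 mm. A picture is of the moment at which its call begins: read the wrist's pose just before it.
- manip.sign_off(): hands the job in, once; it reports no verdict.
The state is a dict: "clock": time; "joints": joint angles; "qd": joint speeds; "effort": joint torques, N m; "eef_pos": TCP position; "eef_rot": TCP orientation; "wrist_force": force on the tool from outside, world axes, zero at the start; "moment": the same for the moment, N m; "finger_gap": finger opening in mm.
Only numpy, scipy, OpenCV 4.12 (cv2) and the standard library are available. Lean on these libraries where they do the work, as an engineer would, in place of code of your own. Each camera call takes 0.05 s, during which the arm holds its last target.

### The job

The wire reels have been left in two stacks on the repair bench. Take the stacks apart and put each reel on the spindle of the stand in its own colour, so that the spindle goes up its bore and the reel stands flat on the base. Leave the glass screw jar standing where it is.

Things in the scene. Friction and masses are not known exactly. Their poses are not given: they have to be found in the camera images.
- blue_reel: blue wire reel: a short upright drum with blue flanges, outside diameter 66 mm, height 36 mm, with a 24 mm bore right through it along its axis. Origin: centre of its underside; z is the axis, up. At the start it stands on the bench with one of the two small reels (yellow or green) on top of it; its top is then 36 mm above the bench.
- red_reel: red wire reel: a short upright drum with red flanges, outside diameter 66 mm, height 36 mm, with a 24 mm bore right through it along its axis. Origin: centre of its underside; z is the axis, up. At the start it stands on the bench with one of the two small reels (yellow or green) on top of it; its top is then 36 mm above the bench.
- yellow_reel: yellow wire reel: a short upright drum with yellow flanges, outside diameter 44 mm, height 28 mm, with a 24 mm bore right through it along its axis. Origin: centre of its underside; z is the axis, up. At the start it is the top of a stack, standing roughly centred (within about 6 mm) on one of the two large reels (blue or red), its underside 36 mm above the bench.
- green_reel: green wire reel: a short upright drum with green flanges, outside diameter 44 mm, height 28 mm, with a 24 mm bore right through it along its axis. Origin: centre of its underside; z is the axis, up. At the start it is the top of a stack, standing roughly centred (within about 6 mm) on one of the two large reels (blue or red), its underside 36 mm above the bench.
- blue_stand: blue reel stand, fixed to the bench: a flat round blue base of diameter 80 mm, 10 mm thick, with an upright 8 mm steel spindle in its centre whose tip is 40 mm above the bench. Origin: centre of the base's underside, on the bench; z up along the spindle. A reel that is fully on stands flat on the base, its underside 10 mm above the bench; the spindle then ends inside the bore.
- red_stand: red reel stand, fixed to the bench: a flat round red base of diameter 80 mm, 10 mm thick, with an upright 8 mm steel spindle in its centre whose tip is 40 mm above the bench. Origin: centre of the base's underside, on the bench; z up along the spindle. A reel that is fully on stands flat on the base, its underside 10 mm above the bench; the spindle then ends inside the bore.
- yellow_stand: yellow reel stand, fixed to the bench: a flat round yellow base of diameter 60 mm, 10 mm thick, with an upright 8 mm steel spindle in its centre whose tip is 40 mm above the bench. Origin: centre of the base's underside, on the bench; z up along the spindle. A reel that is fully on stands flat on the base, its underside 10 mm above the bench; the spindle then ends inside the bore.
- green_stand: green reel stand, fixed to the bench: a flat round green base of diameter 60 mm, 10 mm thick, with an upright 8 mm steel spindle in its centre whose tip is 40 mm above the bench. Origin: centre of the base's underside, on the bench; z up along the spindle. A reel that is fully on stands flat on the base, its underside 10 mm above the bench; the spindle then ends inside the bore.
- screw_jar: small glass jar of screws with a steel lid, diameter 47 mm, height 64 mm, standing loose on the bench among the stands and stacks; not to be moved. Origin: centre of its underside; z up.
Things that resemble listed ones, but are neither listed nor needed, are in the scene too. Leave any purple look-alike of the blue_reel alone.

How it is judged:
By the outcome, as a careful person would: the job done as asked, in the order asked, and still so for the second after the job is handed in, with the robot touching nothing.
It also fails if it takes over 112 s, if anything falls off the work surface, if the arm or the gripper's body presses on something with over 40 N, if the wrist force passes 120 N, or if a joint passes its speed limit or range.

## Working session

There is one attempt and no reset: what is moved stays moved. The work goes in short steps, Python scripts to look and compute and a shell command to move; the robot and the scene stay as the last step left them, time stands still between calls to the robot, and variables do not carry over. Pictures are saved under pics/ and viewed, and the job is handed in when it is done.

```bash
ls; mkdir -p pics
python3 - <<'E'
from cell import monitor, optics
import cv2
print(monitor.read_state())
for n in ("side","top","wrist"):
    c=optics.camera(n)
    cv2.imwrite(f"pics/{n}0.png",c["frame"][:,:,::-1])
    print(n,{k:c[k] for k in c if k not in("frame","range_z")})
E
```

```text
pics
{'clock': 0.0, 'joints': array([-1.17058611e+00,  3.00447808e-01,  1.52155378e+00, -6.50189763e-06,
        1.32064813e+00, -6.66003880e-02]), 'qd': array([ 1.23551932e-03,  1.12616264e-04, -7.57834928e-06,  5.61469191e-04,
        3.09894492e-04,  2.22947141e-03]), 'effort': array([-4.19859134e-03, -5.31813276e+01, -3.52743816e+01,  7.06927897e-02,
        2.44660873e-02, -1.15788298e-04]), 'eef_pos': array([ 247.41019543, -490.90268394,  169.01066209]), 'eef_rot': array([-1.57185146e+00,  6.40647229e-05, -2.67478047e+00]), 'wrist_force': array([0.18842287, 0.30600032, 0.37601787]), 'moment': array([-0.00540806,  0.04279767, -0.03244161]), 'finger_gap': 94.15200966385103}
side {'fx': 448.2327238522491, 'fy': 448.2327238522491, 'cx': 277.68756866960683, 'cy': 208.85109197699168, 'R': array([[-9.60971490e-01, -2.76646664e-01, -6.47365990e-04],
       [-1.60418571e-01,  5.59140105e-01, -8.13405326e-01],
       [ 2.25387838e-01, -7.81555479e-01, -5.81696962e-01]]), 't': array([499.65747029, 132.08407674, 805.77302426])}
top {'fx': 532.5173493369773, 'fy': 532.5173493369773, 'cx': 281.25792799626623, 'cy': 210.2157970115946, 'R': array([[ 0.01128843, -0.99960707, -0.02565678],
       [-0.98582429, -0.00682994, -0.16764193],
       [ 0.16740082,  0.02718549, -0.98551404]]), 't': array([ 13.45113419, 522.48142363, 902.55758544])}
wrist {'fx': 356.7764952444569, 'fy': 356.7764952444569, 'cx': 282.97459317927553, 'cy': 210.91821198665338, 'mount': array([[ 7.73200033e-04,  9.62092959e-01,  2.72720627e-01,
        -7.88895604e+01],
       [ 5.75478449e-04, -2.72721092e-01,  9.62092966e-01,
        -2.16079347e+02],
       [ 9.99999535e-01, -5.86945469e-04, -7.64531721e-04,
        -8.67952352e-01],
       [ 0.00000000e+00,  0.00000000e+00,  0.00000000e+00,
         1.00000000e+00]])}
```

View pics/top0.png

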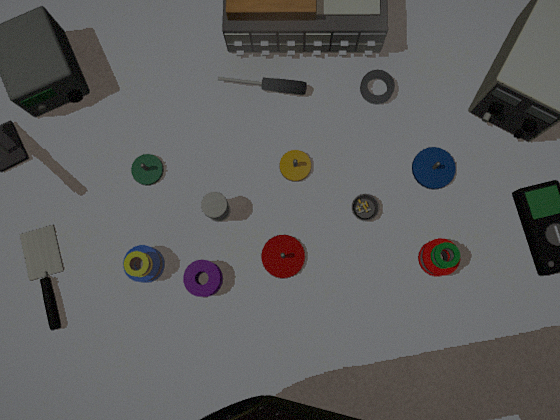

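View pics/side0.png

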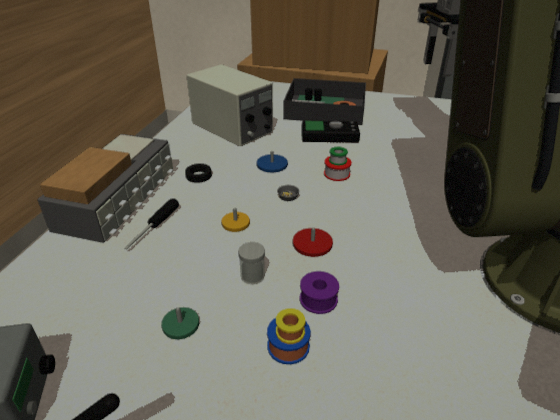

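View pics/wrist0.png

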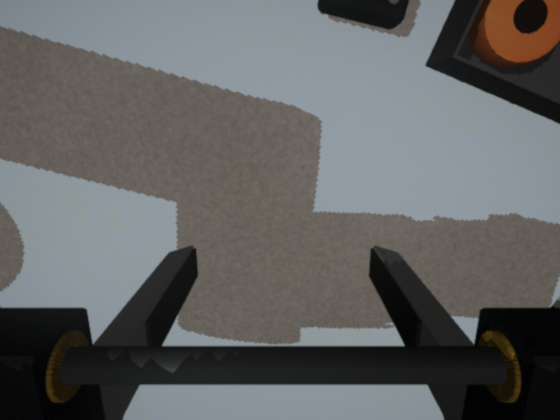

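The top view shows these things:
- Stacks: yellow on blue at (143,263), green on red at (440,257).
- Stands: green (147,169), yellow (295,166), blue (434,168), red (283,256).
- Jar: (215,206).
- Look-alikes and clutter: purple reel (203,278), black tape ring (377,86), screw dish (365,207).

Next I'll measure their positions.

```bash
cat > h.py <<'E'
import numpy as np, cv2
from cell import monitor, optics
from scipy.spatial.transform import Rotation as Ro
def cloud(name):
    s=monitor.read_state(); c=optics.camera(name)
    z=c["range_z"].astype(float); v,u=np.indices(z.shape)
    P=np.stack([(u-c["cx"])/c["fx"]*z,(v-c["cy"])/c["fy"]*z,z],-1)
    if name=="wrist":
        M=c["mount"]; R=Ro.from_euler("xyz",s["eef_rot"]).as_matrix()
        W=(P@M[:3,:3].T+M[:3,3])@R.T+s["eef_pos"]
    else: W=(P-c["t"])@c["R"]
    W[z==0]=np.nan
    return c,W
def masks(frame):
    h=cv2.cvtColor(frame,cv2.COLOR_RGB2HSV); H,S,V=[h[...,i].astype(int) for i in range(3)]
    k=(S>120)&(V>50)
    return dict(red=k&((H<6)|(H>174)),yellow=k&(H>18)&(H<34),green=k&(H>50)&(H<90),blue=k&(H>98)&(H<122),purple=k&(H>132)&(H<160))
E
python3 - <<'E'
from h import *
for n in("top","side"):
    c,W=cloud(n)
    for k,m in masks(c["frame"]).items():
        num,L,st,ce=cv2.connectedComponentsWithStats(m.astype(np.uint8))
        for i in range(1,num):
            if st[i,4]<60: continue
            p=W[L==i]; p=p[np.isfinite(p[:,0])]
            zt=np.percentile(p[:,2],95)
            q=p[p[:,2]>np.median(p[:,2])-3]; 
            (x,y),r=cv2.minEnclosingCircle(q[:,:2].astype(np.float32))
            print(n,k,ce[i].round(),st[i,4],"z med/95",np.median(p[:,2]).round(1),zt.round(1),"circ",round(x,1),round(y,1),round(r,1))
E
```

```text
top red [283. 256.] 1436 z med/95 10.2 12.9 circ 444.3 15.5 39.4
top red [433. 259.] 564 z med/95 35.6 38.6 circ 443.5 -262.3 33.0
top yellow [295. 165.] 722 z med/95 10.1 12.9 circ 614.5 -5.2 29.9
top yellow [137. 264.] 387 z med/95 63.7 66.4 circ 424.3 266.9 22.1
top green [139. 165.] 107 z med/95 10.0 12.1 circ 607.5 277.9 26.9
top green [544. 202.] 779 z med/95 35.9 38.5 circ 542.9 -448.5 36.3
top green [445. 255.] 397 z med/95 64.0 66.8 circ 444.2 -264.9 21.8
top blue [433. 168.] 1303 z med/95 10.1 12.8 circ 611.1 -263.0 39.6
top blue [142. 249.] 135 z med/95 36.1 39.2 circ 442.8 268.9 27.1
top blue [141. 278.] 117 z med/95 35.8 39.2 circ 410.2 268.5 25.8
top purple [202. 278.] 913 z med/95 36.1 38.8 circ 402.0 157.7 32.6
side red [338. 164.] 155 z med/95 36.5 38.7 circ 443.5 -260.8 32.4
side red [312. 242.] 838 z med/95 10.3 12.2 circ 443.5 16.6 39.9
side yellow [235. 222.] 417 z med/95 10.2 12.2 circ 613.0 -4.5 30.4
side yellow [290. 324.] 601 z med/95 63.3 65.3 circ 424.6 267.4 22.4
side green [314. 125.] 160 z med/95 36.7 38.4 circ 543.8 -447.3 36.4
side green [338. 151.] 91 z med/95 64.7 66.4 circ 444.8 -262.7 21.3
side blue [272. 163.] 378 z med/95 10.7 12.6 circ 609.4 -260.2 39.6
side blue [287. 342.] 612 z med/95 35.5 37.4 circ 426.6 267.1 32.7
side purple [319. 292.] 1223 z med/95 35.4 37.6 circ 402.2 159.2 32.9
```

Candidates (top-view pixels):
- **Green reel:** ring on the red reel (445,255). Could be confused with the green stand (147,169) or the meter's screen (544,202).
- **Yellow reel:** ring on the blue reel (137,264), or the yellow stand (295,165).
- **Blue reel:** under the yellow one (143,263), or the purple look-alike (203,278) and the blue stand (434,168).
- **Red reel:** under the green one (433,259), or the red stand (283,256).

I choose the stacked rings by their heights (64 and 36 mm) and check them in a close crop.

Run:
```python
from h import *
a=cv2.imread("pics/top0.png");b=cv2.imread("pics/side0.png")
f=lambda i,u,v:cv2.resize(i[v-40:v+40,u-50:u+50],None,fx=4,fy=3.75,interpolation=cv2.INTER_CUBIC)
cv2.imwrite("pics/crop.png",np.vstack([np.hstack([f(a,440,257),f(a,143,263)]),np.hstack([f(b,338,165),f(b,290,335)])]))
c,W=cloud("top")
# jar
p=W[190:225,200:232].reshape(-1,3);p=p[p[:,2]>55];print("jar",np.median(p,0),p.min(0),p.max(0))
p=W.reshape(-1,3);
for x0,x1,y0,y1 in((520,720,-350,-180),(500,720,180,400),(520,720,-110,110)):
    q=p[(p[:,0]>x0)&(p[:,0]<x1)&(p[:,1]>y0)&(p[:,1]<y1)];print(x0,y0,"maxz",q[:,2].max(), q[q[:,2]>45][:3])
# green stand, depth-based
h=W[...,2];m=(np.abs(h-10)<4)&(np.hypot(W[...,0]-600,W[...,1]-265)<50)
q=W[m];(x,y),r=cv2.minEnclosingCircle(q[:,:2].astype(np.float32));print("green stand",x,y,r)
```

```text
jar [527.66882333 135.40409315  63.91096789] [505.23693395 112.67848369  55.193476  ] [551.4551925  159.0124073   69.90017551]
520 -350 maxz 151.8606236875427 [[ 719.42070046 -340.82774083  151.35481048]
 [ 719.20376097 -343.8335441   151.86062369]
 [ 719.86708613 -349.28276251  150.32242203]]
500 180 maxz 42.51997859169419 []
520 -110 maxz 42.92775483648083 []
green stand 605.2296142578125 273.2355041503906 30.687509536743164
```

View pics/crop.png

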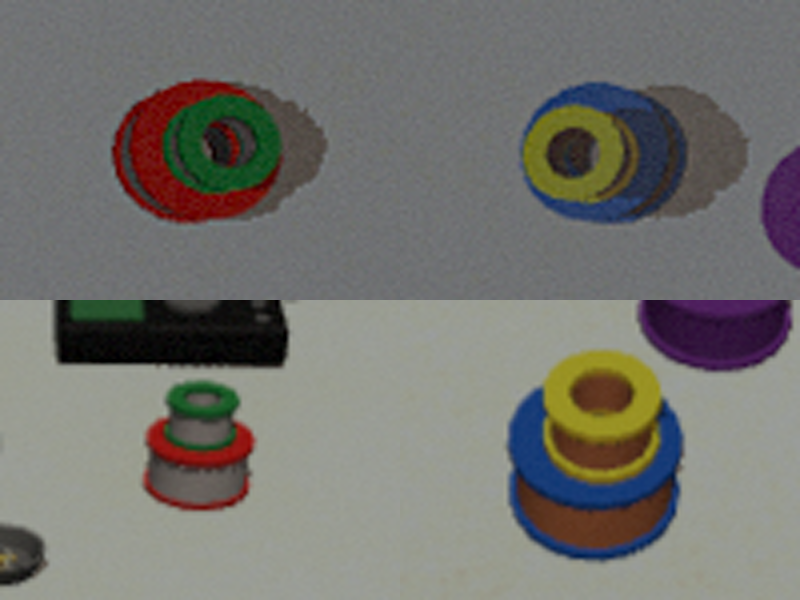

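The crop confirms it: a green ring on the red drum on the left, and a yellow ring on the blue drum on the right, with purple a separate reel. I'll take green first, turning the jaws along world x so that tool x = −y, tool y = −z and tool z = +x.

```bash
python3 -m creep '[{"tx":-0.7,"ty":0,"tz":-0.29,"turn":-0.352,"fingers":70},{"tx":-0.7,"ty":0,"tz":-0.29,"turn":-0.352,"fingers":70},{"tx":-0.7,"ty":0,"tz":-0.29,"turn":-0.352,"fingers":70},{"tx":-0.7,"ty":0,"tz":-0.29,"turn":-0.352,"fingers":70},{"tx":-0.7,"ty":0,"tz":-0.29,"turn":-0.352,"fingers":70},{"tx":-0.7,"ty":0,"tz":-0.29,"turn":-0.352,"fingers":70},{"tx":-0.7,"ty":0,"tz":-0.29,"turn":-0.352,"fingers":70},{"tx":-0.7,"ty":0,"tz":-0.29,"turn":-0.352,"fingers":70},{"tx":-0.7,"ty":0,"tz":-0.29,"turn":-0.352,"fingers":70},{"tx":-0.7,"ty":0,"tz":-0.29,"turn":-0.352,"fingers":70},{"tx":-0.7,"ty":0,"tz":-0.29,"turn":-0.352,"fingers":70}]' 15
```

```text
clock: 1.4
eef_pos: [346.4, -376.3, 169.4]
eef_rot: [-1.571, 0.0, -1.571]
wrist_force: [-0.6, -1.0, 0.2]
finger_gap: 70.0
```

```bash
python3 -m creep '[{"tx":-0.56,"ty":0,"tz":0.49,"turn":0,"fingers":70},{"tx":-0.56,"ty":0,"tz":0.49,"turn":0,"fingers":70},{"tx":-0.56,"ty":0,"tz":0.49,"turn":0,"fingers":70},{"tx":-0.56,"ty":0.3,"tz":0.49,"turn":0,"fingers":70},{"tx":-0.56,"ty":0.3,"tz":0.49,"turn":0,"fingers":70},{"tx":-0.56,"ty":0.3,"tz":0.49,"turn":0,"fingers":70},{"tx":-0.56,"ty":0.3,"tz":0.49,"turn":0,"fingers":70}]'
python3 - <<'E'
from h import *
c,W=cloud("wrist");cv2.imwrite("pics/w1.png",c["frame"][:,:,::-1])
for k in("green","red"):
    m=masks(c["frame"])[k]; p=W[m]; p=p[np.isfinite(p[:,0])]; print(k,len(p))
    zt=64 if k=="green" else 36
    q=p[np.abs(p[:,2]-zt)<5]; 
    if len(q):(x,y),r=cv2.minEnclosingCircle(q[:,:2].astype(np.float32));print(k,x,y,r,np.median(q[:,2]))
E
```

```text
clock: 2.1
eef_pos: [444.4, -265.3, 110.9]
eef_rot: [-1.57, -0.0, -1.572]
wrist_force: [-0.3, -0.1, 0.1]
finger_gap: 70.2
green 2799
green 443.7716369628906 -264.3610534667969 22.19107437133789 64.74344075852727
red 2206
red 443.0394592285156 -261.5586242675781 32.83976364135742 36.820768835611155
```

View pics/w1.png

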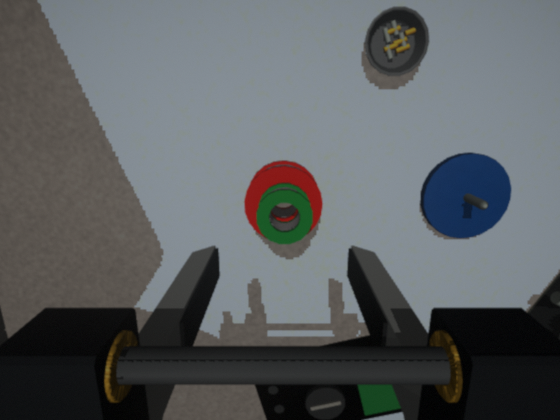

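The wrist view shows the green ring at (285,213), centred between the fingers on the red drum. Descending to TCP z≈41 and closing.

```bash
python3 -m creep '[{"tx":0,"ty":0.1,"tz":0,"turn":0,"fingers":70},{"tx":0,"ty":0.2,"tz":0,"turn":0,"fingers":70},{"tx":0,"ty":0.3,"tz":0,"turn":0,"fingers":70},{"tx":0,"ty":0.35,"tz":0,"turn":0,"fingers":70},{"tx":0,"ty":0.35,"tz":0,"turn":0,"fingers":70},{"tx":0,"ty":0.35,"tz":0,"turn":0,"fingers":38},{"tx":0,"ty":0.35,"tz":0,"turn":0,"fingers":38},{"tx":0,"ty":0.35,"tz":0,"turn":0,"fingers":38},{"tx":0,"ty":0.35,"tz":0,"turn":0,"fingers":38},{"tx":0,"ty":0.35,"tz":0,"turn":0,"fingers":38},{"tx":0,"ty":0.35,"tz":0,"turn":0,"fingers":38},{"tx":0,"ty":0.35,"tz":0,"turn":0,"fingers":38}]' 15
```

```text
clock: 3.35
eef_pos: [444.7, -265.5, 41.2]
eef_rot: [-1.569, -0.001, -1.572]
wrist_force: [0.8, -0.4, -0.1]
finger_gap: 38.0
```

```bash
python3 -m creep '[{"tx":0,"ty":0,"tz":0,"turn":0,"fingers":20},{"tx":0,"ty":0,"tz":0,"turn":0,"fingers":20},{"tx":0,"ty":0,"tz":0,"turn":0,"fingers":20},{"tx":0,"ty":0,"tz":0,"turn":0,"fingers":20}]' 15
python3 - <<'E'
from h import *
c,W=cloud("wrist");cv2.imwrite("pics/w2.png",c["frame"][:,:,::-1])
E
```

```text
clock: 3.75
eef_pos: [444.7, -265.5, 41.2]
eef_rot: [-1.569, -0.001, -1.572]
wrist_force: [-0.1, -0.2, -0.3]
finger_gap: 20.2
```

View pics/w2.png

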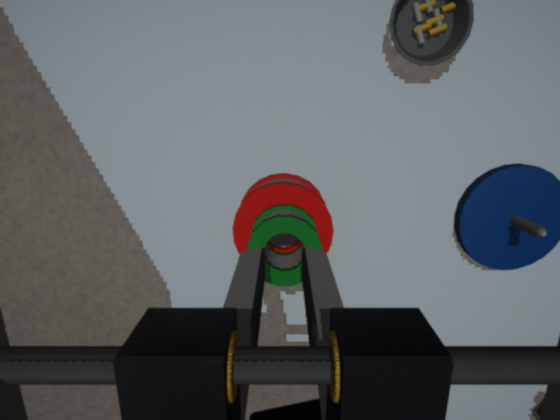

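Run:
```python
from h import *
print(monitor.read_state())
c,W=cloud("wrist")
M=c["mount"]
m=masks(c["frame"])["green"];p=W[m];p=p[np.isfinite(p[:,0])];print(np.percentile(p,[0,5,50,95,100],axis=0).round(1))
for r,co in((255,250),(255,318),(265,245),(280,240),(300,235),(270,285),(250,285),(225,285),(200,285),(190,285)):
    print((co,r),W[r,co].round(1),c["range_z"][r,co],c["frame"][r,co])
c,W=cloud("side");cv2.imwrite("pics/s2.png",cv2.resize(c["frame"][90:220,260:430,::-1],None,fx=4,fy=4))
```

```text
{'clock': 3.8, 'joints': array([-6.09051981e-01,  3.75206576e-01,  1.74385811e+00,  2.37696773e-04,
        1.02065762e+00, -6.07788448e-01]), 'qd': array([ 0.00157704,  0.00079442,  0.00054655,  0.00099594, -0.00083188,
        0.00067467]), 'effort': array([-4.66999918e-04, -5.21871722e+01, -3.00168908e+01,  4.46794904e-02,
        5.12973941e-02,  8.36869049e-05]), 'eef_pos': array([ 444.70045092, -265.48293052,   41.20799507]), 'eef_rot': array([-1.56914510e+00, -9.01532706e-04, -1.57218468e+00]), 'wrist_force': array([ 0.905278  ,  0.00667068, -0.09918291]), 'moment': array([-0.01121707, -0.00466608, -0.02426212]), 'finger_gap': 19.624227921473864}
[[ 4.234e+02 -3.187e+02  2.000e-01]
 [ 4.272e+02 -2.831e+02  4.040e+01]
 [ 4.442e+02 -2.531e+02  6.470e+01]
 [ 4.614e+02 -2.443e+02  6.580e+01]
 [ 4.651e+02 -2.423e+02  8.280e+01]]
(250, 255) [ 427.1 -254.9   92.2] 177.74634 [65 65 62]
(318, 255) [ 461.  -254.8   92.6] 177.36516 [63 64 61]
(245, 265) [ 425.8 -255.2  103.4] 167.02872 [64 64 63]
(240, 280) [ 425.2 -255.1  119. ] 152.01447 [65 64 62]
(235, 300) [ 425.2 -255.1  135.5] 136.19313 [64 64 62]
(285, 270) [ 444.8 -276.3   64.2] 210.56978 [15 50 21]
(285, 250) [ 445.  -274.7   37. ] 236.28377 [131  17  13]
(285, 225) [ 444.8 -248.3   64.4] 202.76724 [23 88 34]
(285, 200) [ 445.  -240.7   36.6] 227.33392 [137  21  18]
(285, 190) [ 445.  -233.8   38.1] 224.04288 [138  24  21]
```

View pics/s2.png

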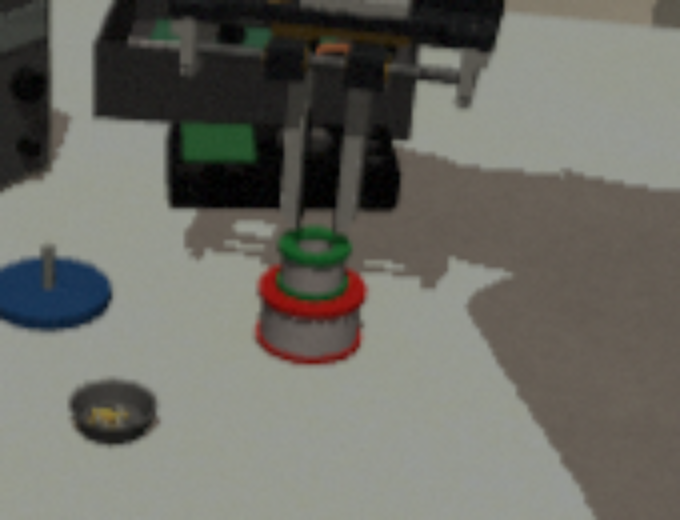

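Run:
```python
from h import *
for n in("side","wrist"):
    c,W=cloud(n)
    d=np.abs(W[...,0]-444)<30; m=d&(np.abs(W[...,1]+264)<14)&(W[...,2]>68)
    p=W[m]
    print(n,len(p)); 
    h,e=np.histogram(p[:,2],bins=np.arange(66,130,4)); print(list(zip(e.astype(int),h)))
    q=p[p[:,2]<110]; print(np.percentile(q,[0,10,50,90,100],axis=0).round(1))
```

```text
side 553
[(np.int64(66), np.int64(1)), (np.int64(70), np.int64(0)), (np.int64(74), np.int64(1)), (np.int64(78), np.int64(6)), (np.int64(82), np.int64(15)), (np.int64(86), np.int64(18)), (np.int64(90), np.int64(20)), (np.int64(94), np.int64(17)), (np.int64(98), np.int64(18)), (np.int64(102), np.int64(19)), (np.int64(106), np.int64(22)), (np.int64(110), np.int64(19)), (np.int64(114), np.int64(19)), (np.int64(118), np.int64(22)), (np.int64(122), np.int64(16))]
[[ 422.5 -276.4   68.1]
 [ 424.2 -263.3   83.8]
 [ 454.7 -257.8   95.6]
 [ 463.7 -255.2  107.3]
 [ 466.7 -251.7  109.7]]
wrist 6341
[(np.int64(66), np.int64(0)), (np.int64(70), np.int64(0)), (np.int64(74), np.int64(9)), (np.int64(78), np.int64(96)), (np.int64(82), np.int64(105)), (np.int64(86), np.int64(191)), (np.int64(90), np.int64(164)), (np.int64(94), np.int64(188)), (np.int64(98), np.int64(219)), (np.int64(102), np.int64(206)), (np.int64(106), np.int64(260)), (np.int64(110), np.int64(251)), (np.int64(114), np.int64(284)), (np.int64(118), np.int64(279)), (np.int64(122), np.int64(321))]
[[ 421.2 -272.8   77.5]
 [ 424.8 -263.8   83.9]
 [ 433.4 -255.3   97.3]
 [ 461.9 -254.9  107.8]
 [ 465.4 -254.3  110. ]]
```

The fingers closed on nothing. Both cameras put the real fingertips at z≈79 while the reported TCP is 41, so the tips are about 38 mm above the reported TCP. This disagrees with the description, so I'll work from measured tip height. I'll reopen, descend by that amount in steps and watch the force.

```bash
python3 -m creep '[{"tx":0,"ty":0,"tz":0,"turn":0,"fingers":70},{"tx":0,"ty":0,"tz":0,"turn":0,"fingers":70},{"tx":0,"ty":0,"tz":0,"turn":0,"fingers":70},{"tx":0,"ty":0,"tz":0,"turn":0,"fingers":70},{"tx":0,"ty":0,"tz":0,"turn":0,"fingers":70},{"tx":0,"ty":0.05,"tz":0,"turn":0,"fingers":70},{"tx":0,"ty":0.1,"tz":0,"turn":0,"fingers":70},{"tx":0,"ty":0.13,"tz":0,"turn":0,"fingers":70},{"tx":0,"ty":0.13,"tz":0,"turn":0,"fingers":70}]' 15
python3 - <<'E'
from h import *
c,W=cloud("wrist");cv2.imwrite("pics/w3.png",c["frame"][:,:,::-1])
for n in("side","wrist"):
    c,W=cloud(n)
    m=(np.abs(W[...,0]-444)<60)&(np.abs(W[...,0]-444)>28)&(np.abs(W[...,1]+264)<14)&(W[...,2]>42); p=W[m]
    print(n,len(p),np.percentile(p,[0,1,3,50,100],axis=0).round(1))
E
```

```text
clock: 4.9
eef_pos: [444.1, -265.1, 13.8]
eef_rot: [-1.571, 0.0, -1.572]
wrist_force: [-0.3, 0.3, 0.3]
finger_gap: 70.2
side 746 [[ 384.3 -278.    52.6]
 [ 385.7 -277.5   56.2]
 [ 387.8 -276.    59.4]
 [ 409.1 -258.2  135.7]
 [ 503.9 -250.1  316.7]]
wrist 12203 [[ 395.8 -275.1   50.9]
 [ 396.9 -273.1   55.4]
 [ 398.  -271.8   60.4]
 [ 478.  -255.8  117.1]
 [ 491.  -250.   168.8]]
```

View pics/w3.png

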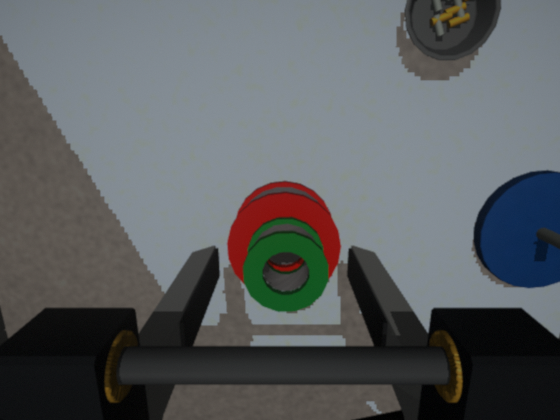

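The tips are now at z≈52, on both sides of the green reel at (285,265), and the 38 mm offset holds. Going down 10 mm more and closing.

```bash
python3 -m creep '[{"tx":0,"ty":0.05,"tz":0,"turn":0,"fingers":70},{"tx":0,"ty":0.05,"tz":0,"turn":0,"fingers":70},{"tx":0,"ty":0.05,"tz":0,"turn":0,"fingers":30},{"tx":0,"ty":0.05,"tz":0,"turn":0,"fingers":30},{"tx":0,"ty":0.05,"tz":0,"turn":0,"fingers":30},{"tx":0,"ty":0.05,"tz":0,"turn":0,"fingers":30},{"tx":0,"ty":0.05,"tz":0,"turn":0,"fingers":30},{"tx":0,"ty":0.05,"tz":0,"turn":0,"fingers":30},{"tx":0,"ty":0.05,"tz":0,"turn":0,"fingers":30},{"tx":0,"ty":0.05,"tz":0,"turn":0,"fingers":30}]' 15
```

```text
clock: 6.05
eef_pos: [445.0, -265.7, 5.5]
eef_rot: [-1.569, -0.001, -1.572]
wrist_force: [-0.9, -0.1, 2.8]
finger_gap: 43.8
```

Holding at 43.8 mm. Lifting and carrying towards the green stand.

```bash
python3 -m creep '[{"tx":0,"ty":-0.05,"tz":0,"turn":0,"fingers":30},{"tx":0,"ty":-0.15,"tz":0,"turn":0,"fingers":30},{"tx":0,"ty":-0.3,"tz":0,"turn":0,"fingers":30},{"tx":0,"ty":-0.5,"tz":0,"turn":0,"fingers":30},{"tx":-0.15,"ty":-0.5,"tz":0.05,"turn":0,"fingers":30},{"tx":-0.3,"ty":-0.5,"tz":0.1,"turn":0,"fingers":30},{"tx":-0.5,"ty":-0.5,"tz":0.15,"turn":0,"fingers":30},{"tx":-0.7,"ty":-0.5,"tz":0.2,"turn":0,"fingers":30},{"tx":-0.9,"ty":-0.5,"tz":0.25,"turn":0,"fingers":30},{"tx":-0.9,"ty":-0.5,"tz":0.25,"turn":0,"fingers":30}]'
python3 -m creep '[{"tx":-0.15,"ty":0,"tz":0.05,"turn":0,"fingers":30},{"tx":-0.35,"ty":0,"tz":0.1,"turn":0,"fingers":30},{"tx":-0.55,"ty":0,"tz":0.15,"turn":0,"fingers":30},{"tx":-0.75,"ty":0,"tz":0.2,"turn":0,"fingers":30},{"tx":-0.9,"ty":0,"tz":0.25,"turn":0,"fingers":30},{"tx":-0.9,"ty":0,"tz":0.25,"turn":0,"fingers":30}]'
```

```text
clock: 7.05
eef_pos: [495.5, -81.9, 105.9]
eef_rot: [-1.569, -0.001, -1.568]
wrist_force: [-0.0, 0.0, -1.5]
finger_gap: 43.7
clock: 7.65
eef_pos: [545.5, 100.8, 106.1]
eef_rot: [-1.569, -0.0, -1.565]
wrist_force: [0.3, 0.1, -1.0]
finger_gap: 43.8
```

Run:
```python
from h import *
c,W=cloud("wrist");cv2.imwrite("pics/w4.png",c["frame"][:,:,::-1])
```

```text
(no output)
```

View pics/w4.png

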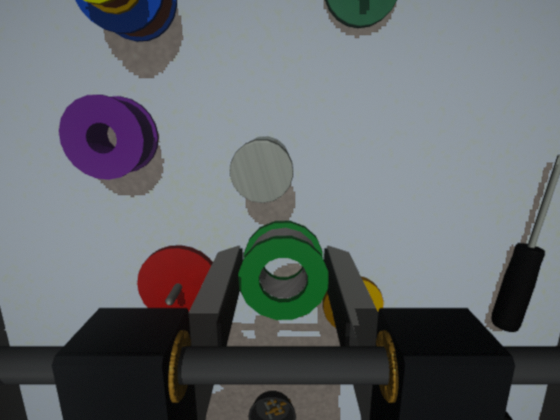

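The green reel is held at (284,280), with the green stand ahead at (360,10) and the jar at (262,168) passed underneath. I'll stop short of the stand and measure it.

```bash
python3 -m creep '[{"tx":-0.15,"ty":0,"tz":0.1,"turn":0,"fingers":30},{"tx":-0.3,"ty":0,"tz":0.2,"turn":0,"fingers":30},{"tx":-0.45,"ty":0,"tz":0.3,"turn":0,"fingers":30},{"tx":-0.5,"ty":0,"tz":0.3,"turn":0,"fingers":30},{"tx":-0.5,"ty":0,"tz":0.3,"turn":0,"fingers":30}]'
python3 - <<'E'
from h import *
c,W=cloud("wrist");cv2.imwrite("pics/w5.png",c["frame"][:,:,::-1])
m=masks(c["frame"])["green"]|(np.hypot(W[...,0]-605,W[...,1]-273)<45)
def circ(a,zt,t=4):
    q=W[a&(np.abs(W[...,2]-zt)<t)];(x,y),r=cv2.minEnclosingCircle(q[:,:2].astype(np.float32));print(zt,len(q),round(x,1),round(y,1),round(r,1))
near=np.hypot(W[...,0]-605,W[...,1]-273)<45
circ(near,11,3.5)
q=W[near&(W[...,2]>20)&(W[...,2]<45)];print("spindle",np.median(q,0),len(q))
g=masks(c["frame"])["green"]&(W[...,2]>125);q=W[g];print(np.percentile(q,[1,50,99],axis=0).round(1))
zt=np.percentile(q[:,2],50);circ(g,zt,4)
E
```

```text
clock: 8.2
eef_pos: [604.3, 199.2, 105.6]
eef_rot: [-1.57, -0.001, -1.565]
wrist_force: [-1.0, -0.7, -1.0]
finger_gap: 44.2
11 3929 604.6 275.4 29.9
spindle [604.48006262 275.5104637   39.23807227] 87
[[582.5 180.1 140.1]
 [603.1 205.5 164.9]
 [623.7 221.7 166.3]]
164.85171386234248 4112 603.5 200.4 22.4
```

View pics/w5.png

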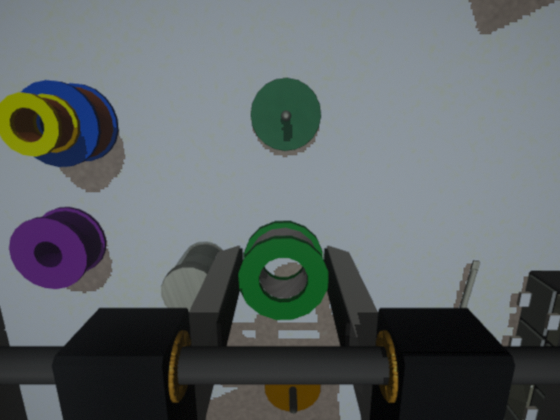

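The stand is at (604.6,275.5) and the held reel at (603.5,200.4), with its underside at z≈137.

```bash
python3 -m creep '[{"tx":-0.15,"ty":0,"tz":0.005,"turn":0,"fingers":30},{"tx":-0.3,"ty":0,"tz":0.005,"turn":0,"fingers":30},{"tx":-0.375,"ty":0.1,"tz":0.005,"turn":0,"fingers":30},{"tx":-0.375,"ty":0.25,"tz":0.005,"turn":0,"fingers":30},{"tx":-0.375,"ty":0.4,"tz":0.005,"turn":0,"fingers":30},{"tx":-0.375,"ty":0.4,"tz":0.005,"turn":0,"fingers":30}]'
python3 - <<'E'
from h import *
c,W=cloud("wrist");cv2.imwrite("pics/w6.png",c["frame"][:,:,::-1])
near=np.hypot(W[...,0]-604,W[...,1]-275)<9
q=W[near&(W[...,2]>15)&(W[...,2]<48)]
if len(q):print("spindle",np.median(q,0),len(q))
g=masks(c["frame"])["green"]&(W[...,2]>70);q=W[g]
(x,y),r=cv2.minEnclosingCircle(q[np.abs(q[:,2]-np.median(q[:,2]))<4][:,:2].astype(np.float32));print(np.median(q[:,2]),x,y,r)
E
```

```text
clock: 8.85
eef_pos: [602.7, 270.8, 22.0]
eef_rot: [-1.576, -0.004, -1.567]
wrist_force: [0.9, 0.1, -1.7]
finger_gap: 43.8
81.33434441558069 602.0076293945312 271.9407653808594 22.267074584960938
```

View pics/w6.png

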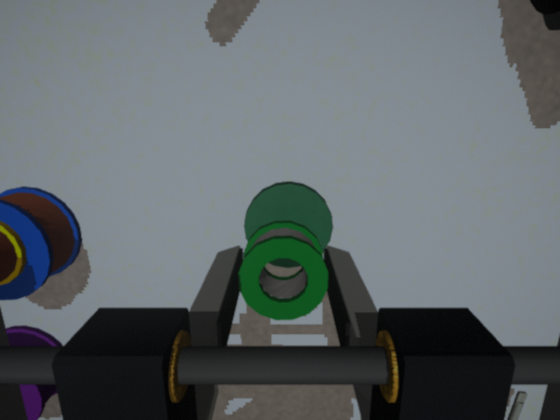

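```bash
python3 -c "
from h import *
print(monitor.read_state()['eef_pos'])"; python3 -m creep '[{"tx":-0.018,"ty":0,"tz":0.01,"turn":0,"fingers":30},{"tx":-0.018,"ty":0,"tz":0.01,"turn":0,"fingers":30},{"tx":-0.018,"ty":0,"tz":0.01,"turn":0,"fingers":30}]'
```

```text
[604.10954296 271.46806311  24.9222827 ]
clock: 9.2
eef_pos: [606.8, 275.1, 26.4]
eef_rot: [-1.571, -0.002, -1.568]
wrist_force: [-0.7, 0.3, -1.1]
finger_gap: 43.7
```

```bash
python3 -m creep '[{"tx":0.003,"ty":0.05,"tz":-0.006,"turn":0,"fingers":30},{"tx":0.003,"ty":0.1,"tz":-0.006,"turn":0,"fingers":30},{"tx":0.003,"ty":0.15,"tz":-0.006,"turn":0,"fingers":30},{"tx":0.003,"ty":0.2,"tz":-0.006,"turn":0,"fingers":30},{"tx":0.003,"ty":0.22,"tz":-0.006,"turn":0,"fingers":30},{"tx":0.003,"ty":0.23,"tz":-0.006,"turn":0,"fingers":30},{"tx":0.003,"ty":0.23,"tz":-0.006,"turn":0,"fingers":30},{"tx":0.003,"ty":0.23,"tz":-0.006,"turn":0,"fingers":30}]'
```

```text
clock: 10.0
eef_pos: [605.8, 274.5, -19.2]
eef_rot: [-1.57, -0.002, -1.568]
wrist_force: [-0.0, -1.6, -1.4]
finger_gap: 44.1
```

```bash
python3 -m creep '[{"tx":0,"ty":0.006,"tz":0,"turn":0,"fingers":30},{"tx":0,"ty":0.006,"tz":0,"turn":0,"fingers":30},{"tx":0,"ty":0.006,"tz":0,"turn":0,"fingers":60},{"tx":0,"ty":0.006,"tz":0,"turn":0,"fingers":60},{"tx":0,"ty":0.006,"tz":0,"turn":0,"fingers":70},{"tx":0,"ty":0.006,"tz":0,"turn":0,"fingers":70},{"tx":0,"ty":-0.1,"tz":0,"turn":0,"fingers":70},{"tx":0,"ty":-0.3,"tz":0,"turn":0,"fingers":70},{"tx":0,"ty":-0.5,"tz":0,"turn":0,"fingers":70},{"tx":0,"ty":-0.5,"tz":0,"turn":0,"fingers":70}]'
python3 - <<'E'
from h import *
c,W=cloud("wrist");cv2.imwrite("pics/w7.png",c["frame"][:,:,::-1])
q=W[masks(c["frame"])["green"]&(W[...,2]>34)&(W[...,2]<46)]
(x,y),r=cv2.minEnclosingCircle(q[:,:2].astype(np.float32));print(np.median(q[:,2]),x,y,r)
E
```

```text
clock: 11.0
eef_pos: [608.3, 275.7, 87.2]
eef_rot: [-1.561, 0.002, -1.568]
wrist_force: [-0.6, -0.0, 0.8]
finger_gap: 70.5
38.79255016358314 604.5911254882812 276.1355285644531 22.129840850830078
```

View pics/w7.png

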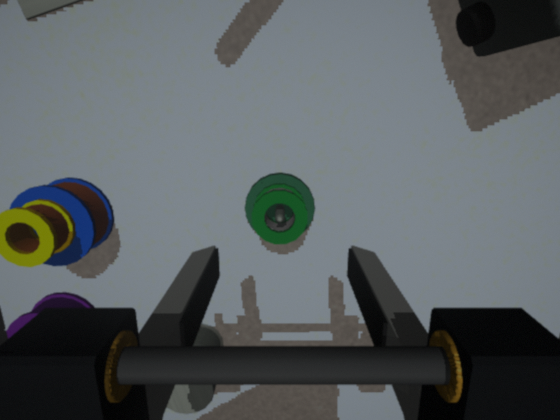

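Green is on its stand: top at z≈38.8, and the spindle shows in the bore at (279,217). Now yellow.

```bash
python3 -m creep '[{"tx":0.04,"ty":0,"tz":-0.2,"turn":0,"fingers":70},{"tx":0.04,"ty":0,"tz":-0.45,"turn":0,"fingers":70},{"tx":0.04,"ty":0,"tz":-0.7,"turn":0,"fingers":70},{"tx":0.04,"ty":0,"tz":-0.92,"turn":0,"fingers":70},{"tx":0.04,"ty":0,"tz":-0.92,"turn":0,"fingers":70},{"tx":0.04,"ty":0,"tz":-0.92,"turn":0,"fingers":70}]'
python3 - <<'E'
from h import *
c,W=cloud("wrist");cv2.imwrite("pics/w8.png",c["frame"][:,:,::-1])
for k,z in(("yellow",64),("blue",36)):
  q=W[masks(c["frame"])[k]&(abs(W[...,2]-z)<5)]
  (x,y),r=cv2.minEnclosingCircle(q[:,:2].astype(np.float32));print(k,np.median(q[:,2]),x,y,r)
print(monitor.read_state()["eef_pos"],monitor.read_state()["eef_rot"])
E
```

```text
clock: 11.65
eef_pos: [422.7, 266.7, 82.6]
eef_rot: [-1.565, 0.0, -1.567]
wrist_force: [-1.0, 0.1, 0.5]
finger_gap: 70.0
yellow 64.79101867911638 423.2619323730469 268.448486328125 22.25032615661621
blue 36.829460221126226 425.6108703613281 267.6199951171875 33.090274810791016
[423.51607176 266.69151221  82.60665932] [-1.56528511e+00  3.44065457e-04 -1.56746744e+00]
```

View pics/w8.png

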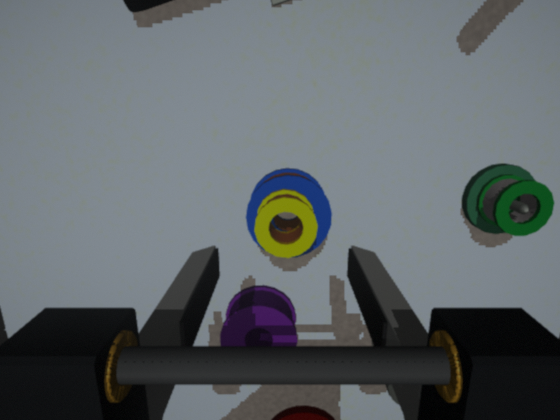

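Yellow ring at (287,225) between the fingers.

```bash
python3 -m creep '[{"tx":-0.005,"ty":0.1,"tz":0,"turn":0,"fingers":70},{"tx":-0.005,"ty":0.2,"tz":0,"turn":0,"fingers":70},{"tx":-0.005,"ty":0.3,"tz":0,"turn":0,"fingers":70},{"tx":-0.005,"ty":0.36,"tz":0,"turn":0,"fingers":70},{"tx":-0.005,"ty":0.385,"tz":0,"turn":0,"fingers":70},{"tx":-0.005,"ty":0.385,"tz":0,"turn":0,"fingers":70},{"tx":-0.005,"ty":0.385,"tz":0,"turn":0,"fingers":30},{"tx":-0.005,"ty":0.385,"tz":0,"turn":0,"fingers":30},{"tx":-0.005,"ty":0.385,"tz":0,"turn":0,"fingers":30},{"tx":-0.005,"ty":0.385,"tz":0,"turn":0,"fingers":30},{"tx":-0.005,"ty":0.385,"tz":0,"turn":0,"fingers":30},{"tx":-0.005,"ty":0.385,"tz":0,"turn":0,"fingers":30},{"tx":-0.005,"ty":0.385,"tz":0,"turn":0,"fingers":30}]' 15
```

```text
clock: 13.0
eef_pos: [424.2, 267.9, 6.1]
eef_rot: [-1.565, 0.001, -1.567]
wrist_force: [-1.0, -0.3, 5.7]
finger_gap: 44.3
```

```bash
python3 -m creep '[{"tx":0,"ty":-0.05,"tz":0,"turn":0,"fingers":30},{"tx":0,"ty":-0.15,"tz":0,"turn":0,"fingers":30},{"tx":0,"ty":-0.3,"tz":0,"turn":0,"fingers":30},{"tx":0,"ty":-0.5,"tz":0,"turn":0,"fingers":30},{"tx":0.15,"ty":-0.5,"tz":0.1,"turn":0,"fingers":30},{"tx":0.3,"ty":-0.5,"tz":0.2,"turn":0,"fingers":30},{"tx":0.45,"ty":-0.5,"tz":0.3,"turn":0,"fingers":30},{"tx":0.65,"ty":-0.5,"tz":0.4,"turn":0,"fingers":30},{"tx":0.85,"ty":-0.5,"tz":0.5,"turn":0,"fingers":30},{"tx":0.85,"ty":-0.5,"tz":0.5,"turn":0,"fingers":30}]'
python3 -m creep '[{"tx":0.15,"ty":0,"tz":0.1,"turn":0,"fingers":30},{"tx":0.35,"ty":0,"tz":0.2,"turn":0,"fingers":30},{"tx":0.55,"ty":0,"tz":0.3,"turn":0,"fingers":30},{"tx":0.75,"ty":0,"tz":0.4,"turn":0,"fingers":30},{"tx":0.9,"ty":0,"tz":0.44,"turn":0,"fingers":30},{"tx":0.9,"ty":0,"tz":0.44,"turn":0,"fingers":30},{"tx":0.9,"ty":0,"tz":0.44,"turn":0,"fingers":30}]'
cat >> h.py <<'E'
def look(col,sx,sy,fn,zmin=60):
    c,W=cloud("wrist");cv2.imwrite("pics/"+fn,c["frame"][:,:,::-1]);mk=masks(c["frame"])[col]
    near=np.hypot(W[...,0]-sx,W[...,1]-sy)<45
    q=W[near&(abs(W[...,2]-11)<3.5)&mk]
    if len(q)>50:(x,y),r=cv2.minEnclosingCircle(q[:,:2].astype(np.float32));print("stand",x,y,r)
    q=W[near&(W[...,2]>25)&(W[...,2]<44)];print("spindle",np.median(q,0) if len(q) else None,len(q))
    q=W[mk&(W[...,2]>zmin)]
    if len(q)>50:
        z=np.median(q[:,2]);q=q[abs(q[:,2]-z)<4];(x,y),r=cv2.minEnclosingCircle(q[:,:2].astype(np.float32));print("reel top",z,x,y,r)
    s=monitor.read_state();print(s["eef_pos"],s["eef_rot"],s["finger_gap"],s["clock"])
E
python3 -c "
from h import *
look('yellow',613.5,-5,'w9.png')"
```

```text
clock: 14.0
eef_pos: [525.6, 94.2, 106.9]
eef_rot: [-1.564, 0.0, -1.572]
wrist_force: [-0.5, 0.5, -1.3]
finger_gap: 43.9
clock: 14.7
eef_pos: [613.2, -85.6, 107.4]
eef_rot: [-1.565, 0.0, -1.572]
wrist_force: [0.0, -0.1, -1.2]
finger_gap: 44.0
stand 614.3986206054688 -4.425232410430908 29.601421356201172
spindle [614.21786836  -4.15957333  39.30734093] 85
reel top 166.0238273526012 612.0411376953125 -85.03164672851562 22.516149520874023
[613.14830908 -84.92788412 107.55719556] [-1.56467341e+00  4.30534211e-04 -1.57130697e+00] 44.08291011770812 14.75
```

View pics/w9.png

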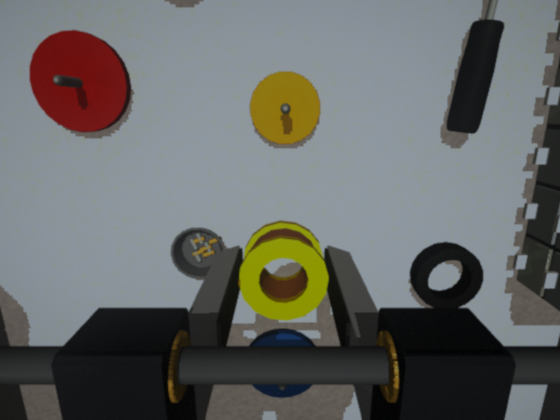

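The yellow stand's spindle is at (285,108) in the picture, world (614.2,−4.2). The held reel is at (612,−85).

```bash
python3 -m creep '[{"tx":-0.15,"ty":0,"tz":0.01,"turn":0,"fingers":30},{"tx":-0.3,"ty":0,"tz":0.01,"turn":0,"fingers":30},{"tx":-0.403,"ty":0,"tz":0.01,"turn":0,"fingers":30},{"tx":-0.403,"ty":0.15,"tz":0.01,"turn":0,"fingers":30},{"tx":-0.403,"ty":0.3,"tz":0.01,"turn":0,"fingers":30},{"tx":-0.403,"ty":0.4,"tz":0.01,"turn":0,"fingers":30},{"tx":-0.403,"ty":0.4,"tz":0.01,"turn":0,"fingers":30},{"tx":-0.403,"ty":0.4,"tz":0.01,"turn":0,"fingers":30},{"tx":-0.403,"ty":0.4,"tz":0.01,"turn":0,"fingers":30}]'
```

```text
clock: 15.65
eef_pos: [616.4, -3.9, 29.4]
eef_rot: [-1.562, 0.0, -1.571]
wrist_force: [0.1, 0.2, -2.0]
finger_gap: 44.2
```

```bash
python3 -m creep '[{"tx":0,"ty":0.05,"tz":-0.005,"turn":0,"fingers":30},{"tx":0,"ty":0.1,"tz":-0.005,"turn":0,"fingers":30},{"tx":0,"ty":0.15,"tz":-0.005,"turn":0,"fingers":30},{"tx":0,"ty":0.2,"tz":-0.005,"turn":0,"fingers":30},{"tx":0,"ty":0.23,"tz":-0.005,"turn":0,"fingers":30},{"tx":0,"ty":0.243,"tz":-0.005,"turn":0,"fingers":30},{"tx":0,"ty":0.243,"tz":-0.005,"turn":0,"fingers":30},{"tx":0,"ty":0.243,"tz":-0.005,"turn":0,"fingers":30}]'
```

```text
clock: 16.45
eef_pos: [616.0, -3.8, -19.1]
eef_rot: [-1.562, 0.0, -1.571]
wrist_force: [0.3, -0.5, -1.7]
finger_gap: 44.2
```

```bash
python3 -m creep '[{"tx":0,"ty":0.004,"tz":0,"turn":0,"fingers":30},{"tx":0,"ty":0.004,"tz":0,"turn":0,"fingers":60},{"tx":0,"ty":0.004,"tz":0,"turn":0,"fingers":60},{"tx":0,"ty":0.004,"tz":0,"turn":0,"fingers":70},{"tx":0,"ty":0.004,"tz":0,"turn":0,"fingers":70},{"tx":0,"ty":-0.1,"tz":0,"turn":0,"fingers":70},{"tx":0,"ty":-0.3,"tz":0,"turn":0,"fingers":70},{"tx":0,"ty":-0.5,"tz":0,"turn":0,"fingers":88},{"tx":0,"ty":-0.5,"tz":0,"turn":0,"fingers":88}]'
python3 -c "
from h import *
look('yellow',614,-4,'w10.png',30)"
```

```text
clock: 17.35
eef_pos: [617.8, -4.0, 86.8]
eef_rot: [-1.553, -0.0, -1.571]
wrist_force: [0.6, -0.6, 0.3]
finger_gap: 82.8
stand 613.8008422851562 -3.6997175216674805 29.767255783081055
spindle [614.43153036  -3.5816091   38.6870489 ] 2024
reel top 39.12313103070605 614.2061767578125 -3.2286343574523926 22.221668243408203
[616.5295863   -3.95712783  83.69792996] [-1.55687596e+00 -2.50854733e-05 -1.57071004e+00] 85.86834192767553 17.4
```

View pics/w10.png

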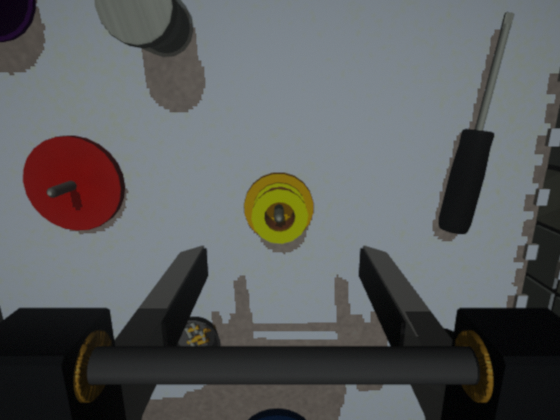

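Yellow is on its stand: top 39.1, spindle visible in the bore at (280,212). Now the red reel.

```bash
python3 -m creep '[{"tx":0.15,"ty":0,"tz":-0.1,"turn":0,"fingers":90},{"tx":0.35,"ty":0,"tz":-0.2,"turn":0,"fingers":90},{"tx":0.5,"ty":0,"tz":-0.35,"turn":0,"fingers":90},{"tx":0.65,"ty":0,"tz":-0.45,"turn":0,"fingers":90},{"tx":0.65,"ty":0,"tz":-0.45,"turn":0,"fingers":90},{"tx":0.65,"ty":0,"tz":-0.45,"turn":0,"fingers":90}]'
python3 -m creep '[{"tx":0.15,"ty":0,"tz":-0.1,"turn":0,"fingers":90},{"tx":0.35,"ty":0,"tz":-0.2,"turn":0,"fingers":90},{"tx":0.5,"ty":0,"tz":-0.35,"turn":0,"fingers":90},{"tx":0.64,"ty":0,"tz":-0.42,"turn":0,"fingers":90},{"tx":0.64,"ty":0,"tz":-0.42,"turn":0,"fingers":90},{"tx":0.64,"ty":0,"tz":-0.42,"turn":0,"fingers":90},{"tx":0.64,"ty":0,"tz":-0.42,"turn":0,"fingers":90}]'
python3 -c "
from h import *
look('red',444,-262,'w11.png',28)"
```

```text
clock: 18.0
eef_pos: [526.1, -134.2, 81.7]
eef_rot: [-1.558, 0.0, -1.572]
wrist_force: [0.5, -0.1, 0.2]
finger_gap: 89.8
clock: 18.7
eef_pos: [442.7, -261.0, 80.2]
eef_rot: [-1.558, 0.001, -1.571]
wrist_force: [-0.6, -0.5, -0.4]
finger_gap: 90.0
spindle [ 442.96492661 -260.9312299    36.7620032 ] 5033
reel top 36.79129428732654 442.8299560546875 -262.0124206542969 33.12331008911133
[ 442.69353358 -260.96918805   80.30373064] [-1.55815173e+00  7.37726523e-04 -1.57036253e+00] 90.3360001265525 18.75
```

View pics/w11.png

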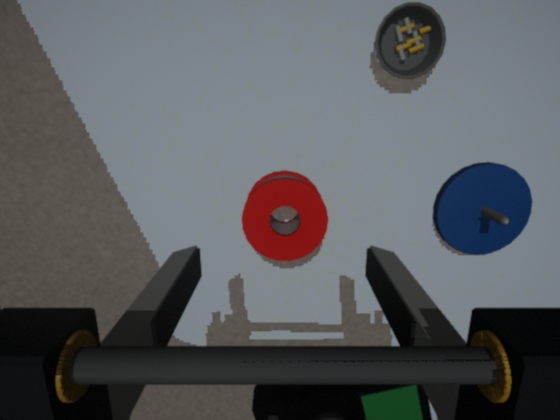

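Red reel centred at (285,217). Descending so that the tips are about 6 mm above the bench.

```bash
python3 -m creep '[{"tx":0.004,"ty":0.15,"tz":-0.003,"turn":0,"fingers":90},{"tx":0.004,"ty":0.3,"tz":-0.005,"turn":0,"fingers":90},{"tx":0.004,"ty":0.42,"tz":-0.006,"turn":0,"fingers":90},{"tx":0.004,"ty":0.5,"tz":-0.006,"turn":0,"fingers":90},{"tx":0.004,"ty":0.54,"tz":-0.006,"turn":0,"fingers":90},{"tx":0.004,"ty":0.56,"tz":-0.006,"turn":0,"fingers":90},{"tx":0.004,"ty":0.56,"tz":-0.006,"turn":0,"fingers":90},{"tx":0.004,"ty":0.56,"tz":-0.006,"turn":0,"fingers":50},{"tx":0.004,"ty":0.56,"tz":-0.006,"turn":0,"fingers":50},{"tx":0.004,"ty":0.56,"tz":-0.006,"turn":0,"fingers":50},{"tx":0.004,"ty":0.56,"tz":-0.006,"turn":0,"fingers":50},{"tx":0.004,"ty":0.56,"tz":-0.006,"turn":0,"fingers":50},{"tx":0.004,"ty":0.56,"tz":-0.006,"turn":0,"fingers":50},{"tx":0.004,"ty":0.56,"tz":-0.006,"turn":0,"fingers":50}]' 25
```

```text
clock: 20.15
eef_pos: [443.3, -261.9, -31.2]
eef_rot: [-1.557, 0.0, -1.57]
wrist_force: [0.3, 0.9, 6.3]
finger_gap: 66.4
```

```bash
python3 -m creep '[{"tx":0,"ty":-0.05,"tz":0,"turn":0,"fingers":50},{"tx":0,"ty":-0.15,"tz":0,"turn":0,"fingers":50},{"tx":0,"ty":-0.3,"tz":0,"turn":0,"fingers":50},{"tx":0,"ty":-0.45,"tz":0,"turn":0,"fingers":50},{"tx":0,"ty":-0.55,"tz":0,"turn":0,"fingers":50},{"tx":-0.15,"ty":-0.55,"tz":0,"turn":0,"fingers":50},{"tx":-0.35,"ty":-0.55,"tz":0,"turn":0,"fingers":50},{"tx":-0.55,"ty":-0.55,"tz":0,"turn":0,"fingers":50},{"tx":-0.75,"ty":-0.55,"tz":0,"turn":0,"fingers":50},{"tx":-0.92,"ty":-0.55,"tz":0,"turn":0,"fingers":50},{"tx":-0.92,"ty":-0.55,"tz":0,"turn":0,"fingers":50},{"tx":-0.92,"ty":-0.55,"tz":0,"turn":0,"fingers":50}]'
python3 -c "
from h import *
look('red',444,16,'w12.png')"
```

```text
clock: 21.35
eef_pos: [441.7, -77.6, 79.2]
eef_rot: [-1.557, -0.0, -1.569]
wrist_force: [0.5, -0.7, -2.9]
finger_gap: 66.1
stand 443.67291259765625 16.314971923828125 39.55232620239258
spindle [443.09510781  16.64876997  39.09795817] 113
reel top 147.1478248389398 439.922119140625 -78.013427734375 33.498680114746094
[441.71348792 -78.24143094  79.1450259 ] [-1.55714654e+00  2.41309836e-05 -1.57014817e+00] 65.91985485314866 21.4
```

View pics/w12.png

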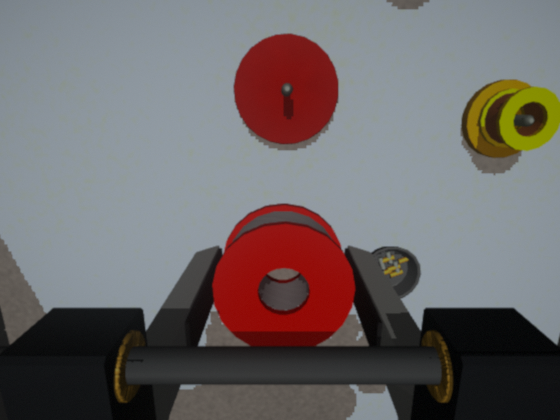

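Red stand spindle at (287,90), world (443.1,16.6). The held reel is at (439.9,−78).

```bash
python3 -m creep '[{"tx":-0.15,"ty":0,"tz":0.013,"turn":0,"fingers":50},{"tx":-0.3,"ty":0,"tz":0.013,"turn":0,"fingers":50},{"tx":-0.42,"ty":0,"tz":0.013,"turn":0,"fingers":50},{"tx":-0.472,"ty":0,"tz":0.013,"turn":0,"fingers":50},{"tx":-0.472,"ty":0.1,"tz":0.013,"turn":0,"fingers":50},{"tx":-0.472,"ty":0.2,"tz":0.013,"turn":0,"fingers":50},{"tx":-0.472,"ty":0.275,"tz":0.013,"turn":0,"fingers":50},{"tx":-0.472,"ty":0.275,"tz":0.013,"turn":0,"fingers":50},{"tx":-0.472,"ty":0.275,"tz":0.013,"turn":0,"fingers":50},{"tx":-0.472,"ty":0.275,"tz":0.013,"turn":0,"fingers":50}]'
```

```text
clock: 22.4
eef_pos: [445.6, 15.7, 25.1]
eef_rot: [-1.556, -0.0, -1.571]
wrist_force: [0.8, 0.3, -2.5]
finger_gap: 66.1
```

```bash
python3 -m creep '[{"tx":-0.002,"ty":0.05,"tz":-0.003,"turn":0,"fingers":50},{"tx":-0.002,"ty":0.1,"tz":-0.003,"turn":0,"fingers":50},{"tx":-0.002,"ty":0.15,"tz":-0.004,"turn":0,"fingers":50},{"tx":-0.002,"ty":0.2,"tz":-0.004,"turn":0,"fingers":50},{"tx":-0.002,"ty":0.22,"tz":-0.004,"turn":0,"fingers":50},{"tx":-0.002,"ty":0.226,"tz":-0.004,"turn":0,"fingers":50},{"tx":-0.002,"ty":0.226,"tz":-0.004,"turn":0,"fingers":50},{"tx":-0.002,"ty":0.226,"tz":-0.004,"turn":0,"fingers":50}]'
```

```text
clock: 23.2
eef_pos: [445.7, 16.1, -19.9]
eef_rot: [-1.555, -0.0, -1.571]
wrist_force: [0.4, 0.2, -3.1]
finger_gap: 66.1
```

```bash
python3 -m creep '[{"tx":0,"ty":0.005,"tz":0,"turn":0,"fingers":50},{"tx":0,"ty":0.005,"tz":0,"turn":0,"fingers":50},{"tx":0,"ty":0.005,"tz":0,"turn":0,"fingers":80},{"tx":0,"ty":0.005,"tz":0,"turn":0,"fingers":90},{"tx":0,"ty":0.005,"tz":0,"turn":0,"fingers":90},{"tx":0,"ty":0.005,"tz":0,"turn":0,"fingers":90},{"tx":0,"ty":-0.1,"tz":0,"turn":0,"fingers":90},{"tx":0,"ty":-0.3,"tz":0,"turn":0,"fingers":90},{"tx":0,"ty":-0.5,"tz":0,"turn":0,"fingers":90},{"tx":0,"ty":-0.5,"tz":0,"turn":0,"fingers":90},{"tx":0,"ty":-0.5,"tz":0,"turn":0,"fingers":90}]'
python3 -c "
from h import *
look('red',443.5,16.5,'w13.png',30)"
```

```text
clock: 24.3
eef_pos: [444.4, 16.1, 80.4]
eef_rot: [-1.554, -0.0, -1.571]
wrist_force: [-0.3, -1.3, -1.0]
finger_gap: 90.0
stand 443.5404357910156 17.321640014648438 39.17906188964844
spindle [443.37740166   9.45911161  37.06207766] 437
reel top 46.788497889242635 443.51239013671875 15.912745475769043 33.08251190185547
[443.82699454  16.10496094  79.47583045] [-1.55588576e+00 -9.71175550e-05 -1.57074754e+00] 90.18854720554614 24.35
```

View pics/w13.png

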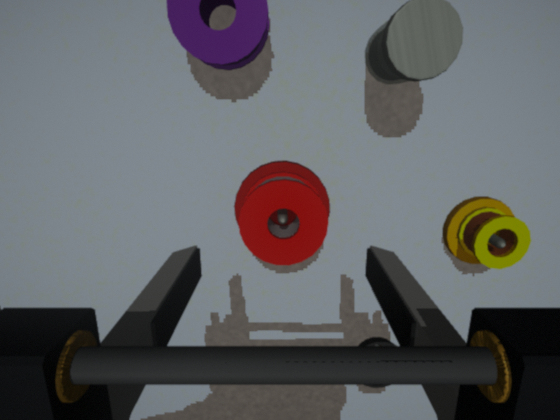

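Red is on its stand: top 46.8, spindle visible in the bore at (284,220). Now the blue reel, passing high over the purple one.

```bash
python3 -m creep '[{"tx":-0.15,"ty":0,"tz":0,"turn":0,"fingers":90},{"tx":-0.35,"ty":0,"tz":-0.02,"turn":0,"fingers":90},{"tx":-0.55,"ty":0,"tz":-0.04,"turn":0,"fingers":90},{"tx":-0.63,"ty":0,"tz":-0.045,"turn":0,"fingers":90},{"tx":-0.63,"ty":0,"tz":-0.045,"turn":0,"fingers":90},{"tx":-0.63,"ty":0,"tz":-0.045,"turn":0,"fingers":90}]'
python3 -m creep '[{"tx":-0.15,"ty":0,"tz":0,"turn":0,"fingers":90},{"tx":-0.35,"ty":0,"tz":-0.02,"turn":0,"fingers":90},{"tx":-0.55,"ty":0,"tz":-0.04,"turn":0,"fingers":90},{"tx":-0.63,"ty":0,"tz":-0.045,"turn":0,"fingers":90},{"tx":-0.63,"ty":0,"tz":-0.045,"turn":0,"fingers":90},{"tx":-0.63,"ty":0,"tz":-0.045,"turn":0,"fingers":90},{"tx":-0.63,"ty":0,"tz":-0.045,"turn":0,"fingers":90}]'
python3 -c "
from h import *
look('blue',425.6,267.6,'w14.png',28)"
```

```text
clock: 24.95
eef_pos: [434.3, 141.7, 78.3]
eef_rot: [-1.558, -0.001, -1.57]
wrist_force: [0.0, 0.3, -0.2]
finger_gap: 90.2
clock: 25.65
eef_pos: [425.5, 266.2, 77.9]
eef_rot: [-1.558, -0.001, -1.572]
wrist_force: [0.0, 0.0, 0.3]
finger_gap: 90.4
spindle [425.74223401 268.50254932  36.77387586] 5141
reel top 36.80135929501465 425.7733154296875 267.4512023925781 33.147438049316406
[425.49846979 266.35589445  78.01794824] [-1.55795827e+00 -9.06149865e-04 -1.57159821e+00] 89.88144324045031 25.7
```

View pics/w14.png

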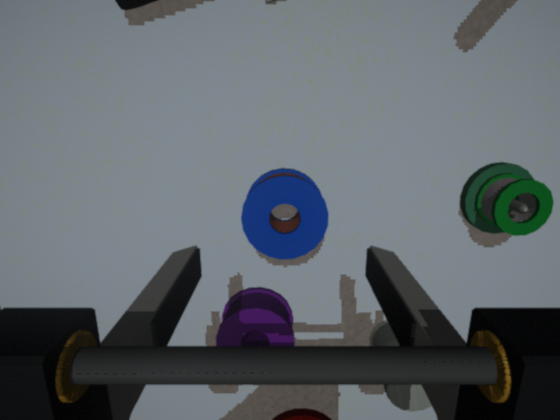

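The blue (not purple) reel is centred at (285,215), and purple is off at (257,320), clear of the fingers.

```bash
python3 -m creep '[{"tx":-0.005,"ty":0.15,"tz":-0.003,"turn":0,"fingers":90},{"tx":-0.005,"ty":0.3,"tz":-0.005,"turn":0,"fingers":90},{"tx":-0.005,"ty":0.42,"tz":-0.006,"turn":0,"fingers":90},{"tx":-0.005,"ty":0.5,"tz":-0.006,"turn":0,"fingers":90},{"tx":-0.005,"ty":0.53,"tz":-0.006,"turn":0,"fingers":90},{"tx":-0.005,"ty":0.548,"tz":-0.006,"turn":0,"fingers":90},{"tx":-0.005,"ty":0.548,"tz":-0.006,"turn":0,"fingers":90},{"tx":-0.005,"ty":0.548,"tz":-0.006,"turn":0,"fingers":50},{"tx":-0.005,"ty":0.548,"tz":-0.006,"turn":0,"fingers":50},{"tx":-0.005,"ty":0.548,"tz":-0.006,"turn":0,"fingers":50},{"tx":-0.005,"ty":0.548,"tz":-0.006,"turn":0,"fingers":50},{"tx":-0.005,"ty":0.548,"tz":-0.006,"turn":0,"fingers":50},{"tx":-0.005,"ty":0.548,"tz":-0.006,"turn":0,"fingers":50},{"tx":-0.005,"ty":0.548,"tz":-0.006,"turn":0,"fingers":50}]' 25
```

```text
clock: 27.1
eef_pos: [426.2, 267.5, -31.1]
eef_rot: [-1.557, -0.0, -1.572]
wrist_force: [0.8, 0.6, 6.6]
finger_gap: 66.3
```

```bash
python3 -m creep '[{"tx":0,"ty":-0.05,"tz":0,"turn":0,"fingers":50},{"tx":0,"ty":-0.15,"tz":0,"turn":0,"fingers":50},{"tx":0,"ty":-0.3,"tz":0,"turn":0,"fingers":50},{"tx":0,"ty":-0.45,"tz":0,"turn":0,"fingers":50},{"tx":0,"ty":-0.6,"tz":0,"turn":0,"fingers":50},{"tx":0.15,"ty":-0.6,"tz":0,"turn":0,"fingers":50},{"tx":0.35,"ty":-0.6,"tz":0,"turn":0,"fingers":50},{"tx":0.55,"ty":-0.6,"tz":0,"turn":0,"fingers":50},{"tx":0.75,"ty":-0.6,"tz":0,"turn":0,"fingers":50},{"tx":0.9,"ty":-0.6,"tz":0,"turn":0,"fingers":50},{"tx":0.9,"ty":-0.6,"tz":0,"turn":0,"fingers":50}]'
python3 -m creep '[{"tx":0.15,"ty":0,"tz":0.05,"turn":0,"fingers":50},{"tx":0.35,"ty":0,"tz":0.05,"turn":0,"fingers":50},{"tx":0.55,"ty":0,"tz":0.1,"turn":0,"fingers":50},{"tx":0.75,"ty":0,"tz":0.15,"turn":0,"fingers":50},{"tx":0.9,"ty":0,"tz":0.15,"turn":0,"fingers":50},{"tx":0.9,"ty":0,"tz":0.15,"turn":0,"fingers":50}]'
python3 -m creep '[{"tx":0.15,"ty":0,"tz":0.05,"turn":0,"fingers":50},{"tx":0.35,"ty":0,"tz":0.05,"turn":0,"fingers":50},{"tx":0.55,"ty":0,"tz":0.1,"turn":0,"fingers":50},{"tx":0.75,"ty":0,"tz":0.15,"turn":0,"fingers":50},{"tx":0.85,"ty":0,"tz":0.15,"turn":0,"fingers":50},{"tx":0.85,"ty":0,"tz":0.15,"turn":0,"fingers":50},{"tx":0.85,"ty":0,"tz":0.15,"turn":0,"fingers":50}]'
python3 -c "
from h import *
look('blue',610.5,-262,'w15.png')"
```

```text
clock: 28.2
eef_pos: [423.8, 84.9, 89.2]
eef_rot: [-1.558, -0.001, -1.575]
wrist_force: [0.2, 0.9, -4.3]
finger_gap: 66.6
clock: 28.8
eef_pos: [453.0, -97.2, 89.7]
eef_rot: [-1.558, -0.001, -1.578]
wrist_force: [-0.8, -0.3, -3.2]
finger_gap: 66.0
clock: 29.5
eef_pos: [481.8, -266.3, 89.9]
eef_rot: [-1.559, -0.0, -1.577]
wrist_force: [-0.6, 0.7, -3.5]
finger_gap: 66.5
stand 610.6107788085938 -261.8433837890625 40.28657913208008
spindle [ 608.71607719 -260.59624936   37.43999787] 158
reel top 157.73311250474694 480.429443359375 -266.47967529296875 33.540618896484375
[ 481.89973806 -265.96794938   90.08491812] [-1.55909336e+00 -2.00819560e-04 -1.57661896e+00] 66.40834541488084 29.55
```

View pics/w15.png

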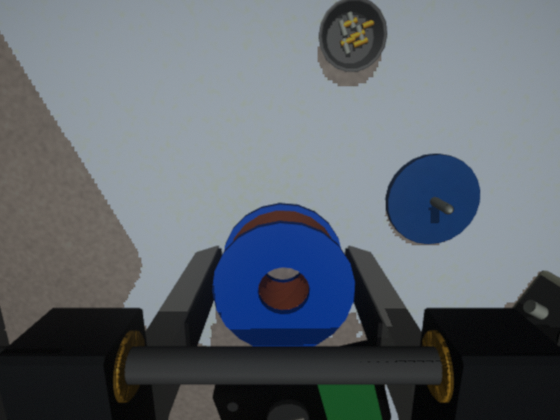

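Blue stand at (433,200), world (610.6,−261.8). The held reel is at (480.4,−266.5).

```bash
python3 -m creep '[{"tx":-0.01,"ty":0,"tz":0.15,"turn":0,"fingers":50},{"tx":-0.02,"ty":0,"tz":0.35,"turn":0,"fingers":50},{"tx":-0.027,"ty":0,"tz":0.52,"turn":0,"fingers":50},{"tx":-0.027,"ty":0,"tz":0.62,"turn":0,"fingers":50},{"tx":-0.027,"ty":0,"tz":0.646,"turn":0,"fingers":50},{"tx":-0.027,"ty":0.1,"tz":0.646,"turn":0,"fingers":50},{"tx":-0.027,"ty":0.22,"tz":0.646,"turn":0,"fingers":50},{"tx":-0.027,"ty":0.32,"tz":0.646,"turn":0,"fingers":50},{"tx":-0.027,"ty":0.32,"tz":0.646,"turn":0,"fingers":50},{"tx":-0.027,"ty":0.32,"tz":0.646,"turn":0,"fingers":50},{"tx":-0.027,"ty":0.32,"tz":0.646,"turn":0,"fingers":50}]'
```

```text
clock: 30.65
eef_pos: [612.4, -261.4, 29.4]
eef_rot: [-1.557, -0.001, -1.576]
wrist_force: [0.8, -0.2, -4.6]
finger_gap: 66.5
```

```bash
python3 -m creep '[{"tx":0,"ty":0.05,"tz":-0.002,"turn":0,"fingers":50},{"tx":0,"ty":0.1,"tz":-0.003,"turn":0,"fingers":50},{"tx":0,"ty":0.15,"tz":-0.003,"turn":0,"fingers":50},{"tx":0,"ty":0.2,"tz":-0.003,"turn":0,"fingers":50},{"tx":0,"ty":0.235,"tz":-0.003,"turn":0,"fingers":50},{"tx":0,"ty":0.247,"tz":-0.003,"turn":0,"fingers":50},{"tx":0,"ty":0.247,"tz":-0.003,"turn":0,"fingers":50},{"tx":0,"ty":0.247,"tz":-0.003,"turn":0,"fingers":50}]'
```

```text
clock: 31.45
eef_pos: [612.7, -261.5, -19.7]
eef_rot: [-1.557, -0.001, -1.576]
wrist_force: [0.1, -0.0, -3.9]
finger_gap: 66.6
```

```bash
python3 -m creep '[{"tx":0,"ty":0.005,"tz":0,"turn":0,"fingers":50},{"tx":0,"ty":0.005,"tz":0,"turn":0,"fingers":50},{"tx":0,"ty":0.005,"tz":0,"turn":0,"fingers":80},{"tx":0,"ty":0.005,"tz":0,"turn":0,"fingers":90},{"tx":0,"ty":0.005,"tz":0,"turn":0,"fingers":90},{"tx":0,"ty":0.005,"tz":0,"turn":0,"fingers":90},{"tx":0,"ty":-0.1,"tz":0,"turn":0,"fingers":90},{"tx":0,"ty":-0.3,"tz":0,"turn":0,"fingers":90},{"tx":0,"ty":-0.5,"tz":0,"turn":0,"fingers":90},{"tx":0,"ty":-0.6,"tz":0,"turn":0,"fingers":90},{"tx":0,"ty":-0.6,"tz":0,"turn":0,"fingers":90}]'
python3 - <<'E'
from h import *
look('blue',610.6,-261.8,'w16.png',30)
c,W=cloud("top");cv2.imwrite("pics/top9.png",c["frame"][:,:,::-1])
for k,z in(("yellow",38),("green",38),("red",46),("blue",46),("purple",36)):
    m=masks(c["frame"])[k]&(abs(W[...,2]-z)<5)
    num,L,st,ce=cv2.connectedComponentsWithStats(m.astype(np.uint8))
    for i in range(1,num):
        if st[i,4]>60:
            q=W[L==i];(x,y),r=cv2.minEnclosingCircle(q[:,:2].astype(np.float32));print(k,np.median(q[:,2]).round(1),round(x,1),round(y,1),round(r,1))
p=W[190:225,200:232].reshape(-1,3);p=p[p[:,2]>55];print("jar",np.median(p,0))
c=optics.camera("side");cv2.imwrite("pics/side9.png",c["frame"][:,:,::-1])
E
```

```text
clock: 32.55
eef_pos: [612.4, -262.0, 104.0]
eef_rot: [-1.551, -0.004, -1.576]
wrist_force: [0.0, 0.4, 0.2]
finger_gap: 90.0
stand 611.1607666015625 -261.28826904296875 39.360206604003906
spindle [ 610.97558008 -267.81463584   37.38156078] 344
reel top 46.756359425626236 610.6153564453125 -261.4411926269531 33.12453842163086
[ 611.52616767 -261.5820352   101.34641531] [-1.55446397 -0.00244934 -1.57636716] 90.16419318178859 32.6
yellow 37.9 615.0 -4.8 22.1
green 37.9 605.1 273.8 22.1
green 35.5 546.8 -467.5 26.4
red 46.1 444.3 14.6 32.7
blue 46.0 617.7 -248.0 27.6
purple 36.1 402.3 157.5 32.7
jar [527.40634287 135.21164315  63.73200248]
```

View pics/w16.png

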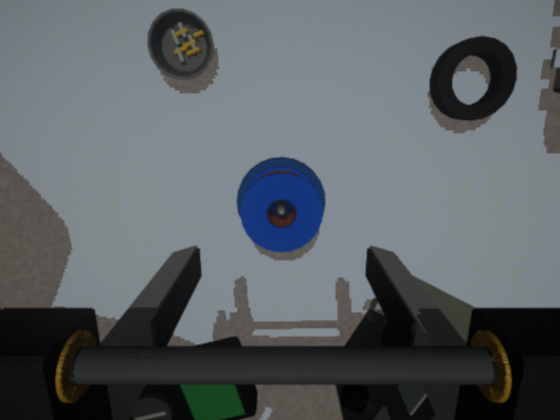

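View pics/side9.png

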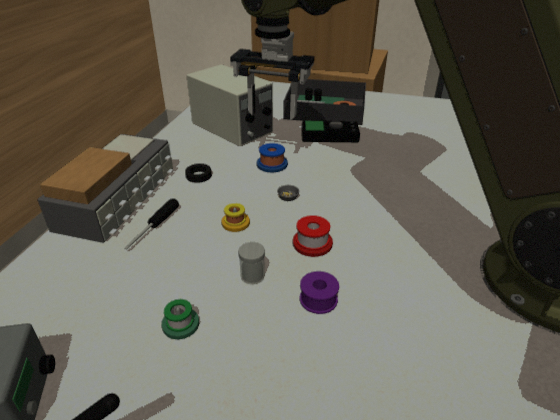

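View pics/top9.png

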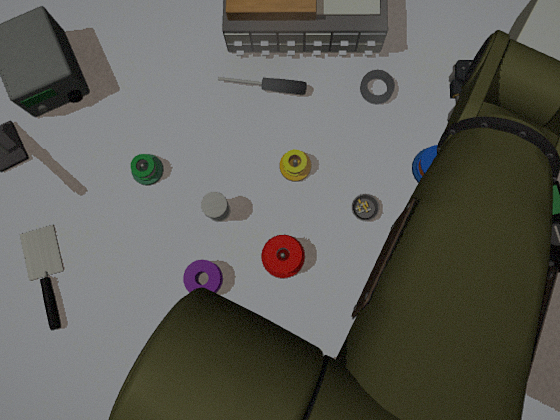

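All four reels stand flat on their own stands, with tops at 38 and 46 mm. The side view shows them at (272,157), (235,216), (313,234) and (179,317). The jar (215,206 in the top view) and the purple reel haven't moved, and the gripper is clear. Handing in.

```bash
python3 -c "
from cell import manip,monitor
print(monitor.read_state()['wrist_force'],monitor.read_state()['clock']);print(manip.sign_off())"
```

```text
[-0.2992804  -0.05046068 -0.6674854 ] 32.7
the job is handed in; nothing more can be done
None
```

I took both stacks apart, put each reel on the stand of its own colour, and handed the job in at 32.7 s.

- **Reels:** The last camera checks put the tops at 38 mm (yellow, green) and 46–47 mm (red, blue), which means flat on the base. Each reel's centre is within about 2 mm of its spindle, and the spindle shows in every bore.
- **Jar and purple reel:** Both are where they started, to within 0.5 mm in the top camera. The gripper was open and well above the bench at hand-in.
- **What disagreed:** Both the side and wrist cameras showed the real fingertips about 38 mm above the reported tool point. Because of this, my first grasp on green closed on nothing and touched nothing. I corrected for the offset from then on, and all four grasps read the right diameters (about 44 and 66 mm).
- **Weaker check:** In the last top view the arm partly hid the blue reel, so its circle fit from that camera (off by about 15 mm) is not valid. The wrist camera put it at (610.6, −261.4), against a stand at (610.6, −261.8).

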